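# Clamp a turning blank in the drilling vise with its click knob

## Robot

A 6-joint arm with a two-finger parallel gripper is mounted at the origin on a cart in front of the work surface, level with it; the furniture and walls round the work are solid. World frame = base frame: x ahead of the robot, y to its left, z up, the work surface at z = 0. Lengths are in mm, angles in rad, forces in N, time in s.
With the tool pointing down it reaches from about 275 to 725 mm from the base axis. Payload 5.6 kg.
Tool frame: the origin (TCP) lies midway between the tips of the shut fingers; the grasp point (between the pads) lies grasp_offset behind it (grasp_offset is the distance from the TCP to the grasp point, in mm); z points along the fingers, y is the line along which they close (so a half turn about z gives the same grasp; the last joint's range is limited). The gripper opens to 85 mm and grips with 20 to 120 N. Pads are 22 mm wide; open, the fingers measure 114 mm over their backs; the gripper's body (76 mm by 85 mm) begins 54 mm behind the grasp point. The pads swing forward as they close: fully open they stand 13 mm farther back than shut.
Start: joints at [1.478, 0.255, 0.108, 0, -1.424, -0.285], TCP at [202.855, 511.217, 231.283] pointing down, gripper open.
Joint ranges: [-2.95, 2.95], [-1.21, 1.97], [-1.09, 1.5], [-2.87, 1.71], [-2.94, -0.07], [-3.05, 3.05]. Speed limits (rad/s): [2.57, 2.57, 3.14, 3.14, 3.14, 3.14].

## Interface

Orientations are given as a unit quaternion [w, x, y, z].
In Python, from workcell import sense, capture, camera_params, sign_off, grasp_offset gives the robot as it stands.
- The arm moves only by the tool play_rows, never from a script. Its argument "plan" is a list of rows, each a list of 3 entries, a list of its own where there are three numbers: the gripper command: -1 is fully open, 1 is shut, values between are in proportion, then the shift along the tool's x, y, z in units of 0.02 m (1.0 is 0.02 m), then the turn, a rotation vector about the tool's x, y, z in units of 6 degrees (1.0 is 6 degrees). In form: [[jaw, [dx, dy, dz], [rx, ry, rz]], ...]. A call has 1 to 10 rows; each row shifts and turns the commanded pose from where the row before left it, along the tool's axes as they then stand; what a row does not reach is not made up. A row lasts 1/8 s, in which the tool goes at most 62.5 mm and 10.7 degrees, less where a joint would pass 70% of its speed; a pose out of reach is approached as far as the arm can. A call with a number of a shift or a turn outside -1 to 1 is refused whole. A call with a gripper value outside its range is refused whole. The fingers move at their own pace and stop on an object; "squeeze" is the grip in N (left out, the last holds). Time passes only in rows, so rows that do not move let the fingers close. It gives the time, the measured TCP pose, the force, the opening and the grip force at its end, in the units of the state.
- sense(): the state, without advancing time (a new reading comes with each control period).
- capture(name): name is "side" or "top" or "wrist"; returns (picture, depth): 420x560x3 uint8, blue, green, red; 420x560 float32, mm along the optical axis (not along the pixel's ray), 0 where there is no reading.
- camera_params(name): a dict with "vfov" (degrees; the focal length in pixels is half the picture's height over the tangent of half this angle, whatever the lens; pixels are square), "cx", "cy" (the principal point, pixels), "D" ([k1, k2, p1, p2, k3] as OpenCV has them; the pictures are not rectified), "extrinsics" (4x4, takes a point from world to camera coordinates); the wrist camera has in their place "mount" (4x4, takes a point from camera to tool coordinates, whose origin is the TCP and whose axes are the flange's). Camera axes: x right, y down, z forward; pixel columns grow to the right and rows downward; lengths in mm; the calibration is good to about 2 mm. A picture is of the moment at which its call begins: read the wrist's pose just before it. camera_params takes no time and is no camera call.
- sign_off(): hands the job in; it is judged then, once.
The state is a dict: "time": time; "joints": joint angles; "qd": joint speeds; "tau": joint torques, N m; "ee_pos": TCP position; "tool_rot": TCP orientation; "contact_force": force on the tool from outside, world axes, zero at the start; "wrist_torque": the same for the moment, N m; "opening": finger opening in mm; "grasp_force": force on a finger pad.
Only numpy, scipy, OpenCV 4.12 (cv2) and the standard library are available. Lean on these libraries where they do the work, as an engineer would, in place of code of your own. Each camera call takes 0.05 s, during which the arm holds its last target. There are 200 camera calls.

## Task

Stand the solid round wooden blank upright in the vise, between the V jaw and the sliding jaw. Then turn the vise's bar knob clockwise until its torque limiter slips and clicks, and stop there: one click is right, a second does no harm, but never a third. Let go, leave the blank clamped upright in the V, and do not disturb the hollow cup and the T-handled chuck key.

Things in the scene. Friction and masses are not known exactly. Their poses are not given: they have to be found in the camera images.
- burl_blank: the work piece: a solid round wooden turning blank standing on end, 40 mm in diameter, 62 mm tall, 50 to 100 g. Origin at the centre of its underside, z up. (The hollow wooden cup standing near is not it.)
- cup: a bystander: a hollow open wooden cup, 48 mm in diameter, 58 mm tall, origin at the centre of its underside. Leave it alone.
- vise: grey drilling vise bolted to the bench (elsewhere in each run), base plate 80 x 206 x 12 mm. Origin at the centre of its underside, z up; its y axis runs along it from the knob (axis at y = -70 mm) to the fixed V jaw (y = +45 to +88 mm, 90 degree V opening to -y). The jaws' steel tops are 40 mm above the bench. Contact on jaws, collar or knob counts as contact on the vise.
- vise_seat (a point): fixed point on the vise's floor, 12 mm above the bench, where the centre of the blank's underside stands when the blank bears on both faces of the V; axes as the vise's (+y points into the V). A good place to let go of the blank is 3 mm short of it (towards -y); the closing jaw then pushes it home.
- vise_gap (a point): fixed point on the vise's floor, 33 mm from vise_seat towards -y (y = +12 mm on the vise): where the flat face of the sliding jaw stands when fully open. The jaw (50 mm wide) moves to +y, 5 mm per radian of the collar, and starts 0 to 7 mm closed (how much is not told), so a blank touching the V has 6 to 13 mm of play.
- knob_grip (a point): on the vertical axis of the black bar knob, 86 mm above the bench, where to pinch its bar. The bar is 48 mm long (this point's x), 14 mm thick (y), from 63 to 95 mm above the bench; under it are the knob's 44 mm disc (57 to 63 mm), the 49 mm steel collar (47 to 57 mm) and the 48 x 52 mm housing. Clockwise from above closes the jaw; 1.6 to 3.6 rad are needed in all, so regrasp.
- knob_clutch (a point): fixed point on the knob's axis, 47 mm above the bench. The knob drives the collar through a click clutch: the collar drags with up to 0.15 N m; when the blank is tight the torque climbs within 0.2 to 0.5 rad, and at about 0.3 N m the clutch slips: the knob jumps on by one click (20 degrees, 0.35 rad) and the torque drops. The collar stays where it is left; turning back opens the jaw.
- knob_mark (a point): index point on the rim of the knob's disc, 22 mm from the knob's axis, in the direction of the bar (the end with the steel line on top).
- collar_mark (a point): index point on the collar, 22 mm from the axis, at the same height. At the start the two marks coincide; each click of the clutch carries the knob's mark 0.35 rad further clockwise, so they stand 7.6 mm apart after one click, 15 mm after two, 22 mm after three.
- chuck_key: a bystander: T-handle chuck key lying on the bench in front of the vise, 60 x 95 x 15 mm, origin under its middle. Leave it alone.
Not all that is in view belongs to the job. There is more than one size of the vise; the one meant has the size given above. Leave any red look-alike of the burl_blank alone.

How it is judged (in metres and radians):
On the way, in this order (a step that is already met when the one before it is completed fails the run):
1. the blank stands upright on the vise's floor between the jaws, let go, the clutch not yet slipped (horizontal distance between burl_blank and vise_seat below 0.016 m and z of burl_blank in the frame of vise_seat below 0.004 m and angle between burl_blank's own z axis and vertical below 0.12 rad and contact force between the fingers and burl_blank below 0.2 N and distance between knob_mark and collar_mark below 0.0045 m), for 0.2 s.
2. the blank is tight in the V and the clutch has slipped by at least one click (contact force between vise and burl_blank above 10 N and distance between knob_mark and collar_mark above 0.0055 m), for 0.1 s.
At the end, for the whole second after the job is handed in: The blank stands upright (within 0.08 rad) on the vise's floor (within 4 mm), in the V (axis within 4 mm of vise_seat), clamped with the jaw and V forces on it adding up to more than 10 N, at rest, and the knob's mark has slipped past the collar's by one or two clicks (marks 5.5 to 18.5 mm apart) (all of step 2 and distance between knob_mark and collar_mark below 0.0185 m and horizontal distance between burl_blank and vise_seat below 0.004 m and z of burl_blank in the frame of vise_seat below 0.004 m and angle between burl_blank's own z axis and vertical below 0.08 rad and linear speed of burl_blank below 0.02 m/s); the robot touches nothing.
It fails at once if the clutch is driven on towards a third click (marks over 18.5 mm apart) (distance between knob_mark and collar_mark above 0.0185 m).
It fails at once if the cup is moved by more than 25 mm or tipped (distance of cup from where it was at the start of the episode above 0.025 m or angle between cup's own z axis and vertical above 0.3 rad).
It fails at once if the chuck key is moved by more than 25 mm (distance of chuck_key from where it was at the start of the episode above 0.025 m).
It also fails if it takes over 69 s, if anything falls off the work surface, if the arm or the gripper's body presses on something with over 40 N, if the wrist force passes 120 N, or if a joint passes its speed limit or range.

## Working session

There is one attempt and no reset: what is moved stays moved. The work goes in short steps, Python scripts to look and compute and a tool call to move; the robot and the scene stay as the last step left them, time stands still between calls to the robot, and variables do not carry over. Pictures are saved under pics/ and viewed, at most 10 in all, crops included, and the job is handed in when it is done.

Besides the shell and the picture viewer there is one more tool, called after "Request:" as a command line: name --argument value ..., lists and objects as JSON in quotes. play_rows: Moves the arm, as the interface text tells. Its arguments: {"type":"object","properties":{"plan":{"type":"array","items":{"type":"array"}},"squeeze":{"type":"number"}},"required":["plan"]}

```bash
mkdir -p pics; ls
cat > h.py <<'E'
import numpy as np,cv2
from workcell import *
def K(p):
    f=210/np.tan(np.radians(p['vfov'])/2); return np.array([[f,0,p['cx']],[0,f,p['cy']],[0,0,1.]])
def R(q):
    from scipy.spatial.transform import Rotation as r
    return r.from_quat([q[1],q[2],q[3],q[0]]).as_matrix()
def c2w(name,s=None):
    p=camera_params(name)
    if 'mount' in p:
        s=s or sense(); T=np.eye(4);T[:3,:3]=R(s['tool_rot']);T[:3,3]=s['ee_pos'];return T@np.array(p['mount'])
    return np.linalg.inv(np.array(p['extrinsics']))
def ray(name,uv,T):
    p=camera_params(name)
    n=cv2.undistortPoints(np.array(uv,float).reshape(-1,1,2),K(p),np.array(p['D'],float)).reshape(-1,2)
    d=np.c_[n,np.ones(len(n))]; return T[:3,3],d@T[:3,:3].T
def onz(name,uv,z,T):
    o,d=ray(name,uv,T); return o+d*((z-o[2])/d[:,2])[:,None]
def cloud(name,depth,T):
    v,u=np.nonzero(depth>0); o,d=ray(name,np.c_[u,v],T); return u,v,o+d*depth[v,u][:,None]
E
python3 - <<'E'
from h import *
print(sense(),grasp_offset() if callable(grasp_offset) else grasp_offset)
for n in('top','side'):
    im,d=capture(n); cv2.imwrite(f'pics/{n}0.png',im); np.save(f'{n}0.npy',d)
    print(n,camera_params(n)['vfov'],c2w(n).round(2).tolist())
print(camera_params('wrist'))
E
```

```text
pics
{'time': 0.0, 'joints': array([ 1.47760742e+00,  2.55712336e-01,  1.06999969e-01, -4.81934308e-04,
       -1.42389003e+00, -2.84581948e-01]), 'qd': array([-0.00074039, -0.00029263,  0.0012961 ,  0.00088653, -0.00098629,
        0.00163515]), 'tau': array([ 1.47227693e-03, -3.86635959e+01,  2.37941694e+01,  5.36519900e+00,
       -6.10400792e-03,  1.10056007e-05]), 'ee_pos': array([202.63622925, 510.77440949, 230.41116585]), 'tool_rot': array([ 9.21674014e-04,  9.82207029e-01, -1.87799039e-01, -1.50963952e-04]), 'contact_force': array([-0.05309082,  0.68332019,  0.36302522]), 'wrist_torque': array([-0.01605151, -0.04078474, -0.05832321]), 'grasp_force': 0.0, 'opening': 85.45149515256139} 18.700000000000003
top 45.33023183185743 [[-0.01, -0.99, 0.15, 309.86], [-1.0, 0.02, 0.0, -164.9], [-0.01, -0.15, -0.99, 1355.74], [0.0, 0.0, 0.0, 1.0]]
side 43.187340623150355 [[0.96, -0.13, 0.23, 109.65], [-0.26, -0.56, 0.78, -1453.12], [0.02, -0.81, -0.58, 1019.64], [0.0, 0.0, 0.0, 1.0]]
{'vfov': 61.19443574421536, 'cx': 275.74143205407154, 'cy': 212.509155392296, 'D': array([-0.04286491,  0.        ,  0.        ,  0.        ,  0.        ]), 'mount': array([[ 3.58579506e-05, -9.48261190e-01, -3.17491282e-01,
         8.23556721e+01],
       [ 9.99999732e-01,  2.66312522e-04, -6.82462481e-04,
         7.01444260e-01],
       [ 7.31704589e-04, -3.17491173e-01,  9.48260945e-01,
        -1.43040902e+02],
       [ 0.00000000e+00,  0.00000000e+00,  0.00000000e+00,
         1.00000000e+00]])}
```

View pics/top0.png

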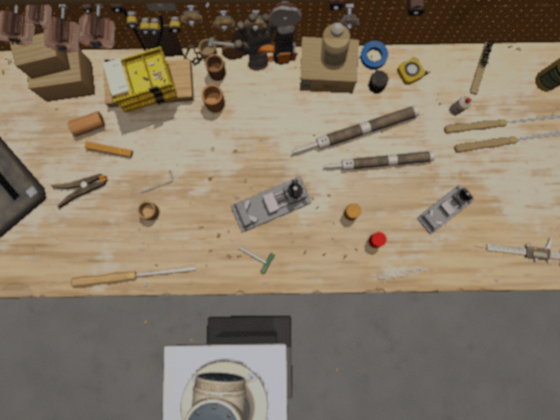

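View pics/side0.png

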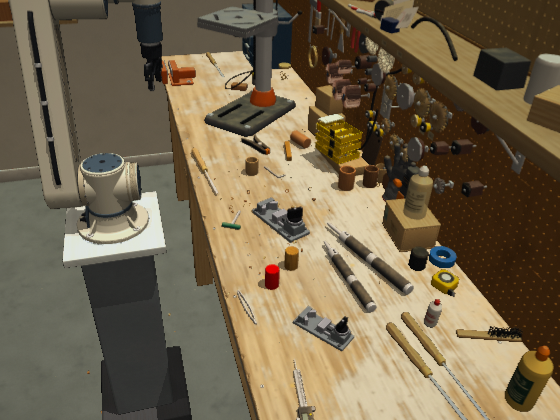

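Run:
```python
from h import *
im=cv2.imread('pics/top0.png')
c=cv2.resize(im[170:280,220:400],None,fx=4.4,fy=4.4,interpolation=cv2.INTER_CUBIC);cv2.imwrite('pics/c1.png',c)
T=c2w('top')
for z,uv in((62,(353,211)),(58,(148,211)),(0,(219,400)),(40,(270,205)),(95,(295,187))): print(uv,onz('top',[uv],z,T).round(0))
d=np.load('top0.npy');u,v,P=cloud('top',d,T)
def at(a,b): 
    m=(abs(u-a)<3)&(abs(v-b)<3);return np.median(P[m],0).round(1) if m.any() else None
for a in((353,211),(377,240),(148,211),(270,203),(295,188),(250,230)):print(a,at(*a))
S=c2w('side');p=camera_params('side')
for x in((202,511,231),(0,0,0)):
  for n,C in(('side',S),('top',T)):
    q=np.linalg.inv(C);pp=camera_params(n);print(n,x,cv2.projectPoints(np.array([x],float),cv2.Rodrigues(q[:3,:3])[0],q[:3,3],K(pp),np.array(pp['D'],float))[0].ravel())
```

```text
(353, 211) [[ 489. -338.   62.]]
(148, 211) [[498. 196.  58.]]
(219, 400) [[11. 16.  0.]]
(270, 205) [[ 512. -122.   40.]]
(295, 187) [[ 549. -188.   95.]]
(353, 211) [ 489.6 -337.5   61.4]
(377, 240) [ 413.  -397.1   62.5]
(148, 211) [503.6 207.2  20.3]
(270, 203) [ 517.  -121.6   41. ]
(295, 188) [ 545.4 -187.5   97.4]
(250, 230) [450.6 -65.5   1.9]
side (202, 511, 231) [154.4464536   88.75818766]
top (202, 511, 231) [-21.48454184 336.51475473]
side (0, 0, 0) [112.33852321 222.54095835]
top (0, 0, 0) [225.36077388 404.53020575]
```

View pics/c1.png

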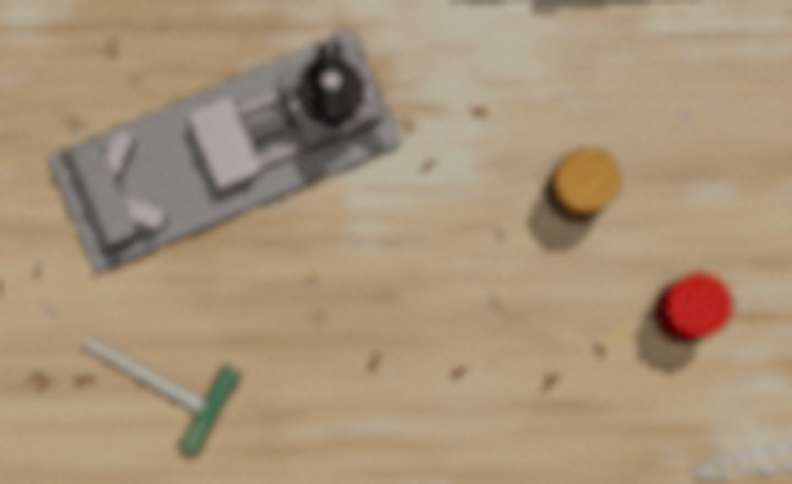

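Run:
```python
from h import *
T=c2w('top')
px=np.array([(50,158),(350,32),(402,143),(98,270)])/4.4+[220,170]
c=onz('top',px-.4,12,T);print(c.round(1));print([np.linalg.norm(c[i]-c[i-1]).round() for i in range(4)])
o=c.mean(0);y=(c[0]+c[3]-c[1]-c[2])[:2];y/=np.linalg.norm(y);x=np.array([y[1],-y[0]])
print('o',o,'yaw x',np.degrees(np.arctan2(x[1],x[0])),'seat',o[:2]+45*y,'knob',o[:2]-70*y)
# depth refine: points z in 8..20 near vise / jaw tops / knob
u,v,P=cloud('top',np.load('top0.npy'),T)
q=P[:,:2]-o[:2]; L=np.c_[q@x,q@y,P[:,2]]
for lo,hi in((7,18),(34,46),(75,105)):
    m=(abs(L[:,0])<60)&(abs(L[:,1])<125)&(L[:,2]>lo)&(L[:,2]<hi);print(lo,m.sum(),np.percentile(L[m],[2,50,98],0).round(1).tolist())
m=(np.hypot(P[:,0]-489,P[:,1]+338)<35)&(P[:,2]>50);print('blank',P[m].mean(0),np.percentile(P[m],[2,98],0).round(1).tolist())
```

```text
[[ 516.3  -15.    12. ]
 [ 592.4 -200.8   12. ]
 [ 522.3 -231.5   12. ]
 [ 446.7  -44.4   12. ]]
[np.float64(76.0), np.float64(201.0), np.float64(76.0), np.float64(202.0)]
o [ 519.40848196 -122.93051496   12.        ] yaw x 22.12848414695369 seat [502.45766447 -81.24514838] knob [ 545.77642027 -187.77441852]
7 1214 [[-39.0, -103.9, 7.5], [-6.3, 18.8, 12.7], [42.5, 99.9, 17.4]]
34 482 [[-28.8, -93.0, 35.9], [-1.5, 11.5, 41.6], [28.1, 85.4, 45.7]]
75 109 [[-21.7, -81.8, 79.9], [-0.4, -70.4, 96.0], [22.4, -59.3, 102.0]]
blank [ 491.54501322 -339.24893389   61.51165876] [[474.0, -357.0, 53.4], [509.8, -321.4, 67.4]]
```

Request:
play_rows --plan '[[-1, [0.85, 1, 0], [0, 0, 0]], [-1, [0.85, 1, 0], [0, 0, 0]], [-1, [0.85, 1, 0], [0, 0, 0]], [-1, [0.85, 1, 0], [0, 0, 0]], [-1, [0.85, 1, 0], [0, 0, 0]], [-1, [0.85, 1, 0], [0, 0, 0]], [-1, [0.85, 1, 0], [0, 0, 0]], [-1, [0.85, 1, 0], [0, 0, 0]], [-1, [0.85, 1, 0], [0, 0, 0]], [-1, [0.85, 1, 0], [0, 0, 0]]]'

```text
time: 1.35
ee_pos: [287.4, 261.1, 231.3]
tool_rot: [-0.0, 0.982, -0.188, -0.0]
contact_force: [-0.1, -0.5, -0.9]
opening: 85.6
grasp_force: 0.0
```

Request:
play_rows --plan '[[-1, [0.81, 0.95, 0], [0, 0, 0.96]], [-1, [0.9, 0.87, 0], [0, 0, 0.96]], [-1, [0.98, 0.77, 0], [0, 0, 0.96]], [-1, [0.97, 0.61, 0], [0, 0, 0.96]], [-1, [0.98, 0.49, 0], [0, 0, 0.96]], [-1, [0.98, 0.37, 0], [0, 0, 0.96]], [-1, [1, 0.26, 0], [0, 0, 0.96]], [-1, [1, 0.16, 0], [0, 0, 0.96]], [-1, [1, 0.06, 0], [0, 0, 0]], [-1, [1, 0.06, 0], [0, 0, 0]]]'

```text
time: 2.6
ee_pos: [358.5, 51.5, 231.3]
tool_rot: [-0.0, 0.83, -0.557, -0.0]
contact_force: [0.3, 0.3, 0.4]
opening: 85.5
grasp_force: 0.0
```

Run:
```python
from h import *
s=sense();r=R(s['tool_rot']);print(s['ee_pos'],s['joints'],np.degrees(np.arctan2(r[1,0],r[0,0])))
im,d=capture('wrist');cv2.imwrite('pics/w1.png',im);np.save('w1.npy',d);np.save('w1T.npy',c2w('wrist',s))
```

```text
[358.50392646  51.50068512 231.25878842] [ 5.83004518e-01 -1.28681667e-01 -3.07339021e-01 -6.89846465e-05
 -1.39203530e+00 -1.94392187e-01] -67.73485596186653
```

View pics/w1.png

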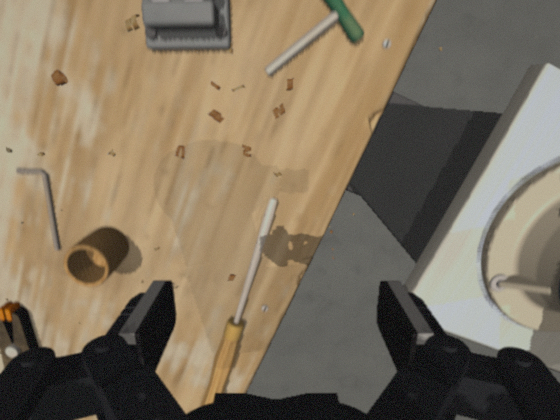

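Request:
play_rows --plan '[[-1, [1, 0.06, 0], [0, 0, 0]], [-1, [1, 0.06, 0], [0, 0, 0]], [-1, [1, 0.06, 0], [0, 0, 0]], [-1, [1, 0.06, 0], [0, 0, 0]], [-1, [1, 0.06, 0], [0, 0, 0]], [-1, [1, 0.06, 0], [0, 0, 0]], [-1, [1, 0.06, 0], [0, 0, 0]]]'

```text
time: 3.52
ee_pos: [403.7, -80.8, 231.2]
tool_rot: [-0.0, 0.83, -0.557, -0.0]
contact_force: [0.5, 0.1, -0.3]
opening: 85.3
grasp_force: 0.0
```

Run:
```python
from h import *
s=sense();print(s['ee_pos'],s['qd'])
im,d=capture('wrist');cv2.imwrite('pics/w2.png',im);np.save('w2.npy',d);np.save('w2T.npy',c2w('wrist',s))
```

```text
[403.69182488 -80.83503164 231.24274192] [-0.4200455   0.16536948  0.15650155 -0.00128743  0.00668948  0.41957375]
```

View pics/w2.png

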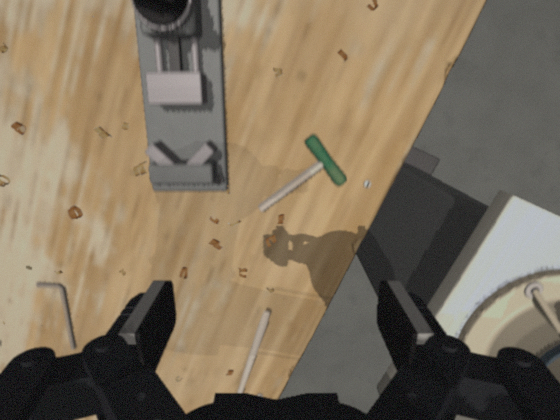

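Request:
play_rows --plan '[[-1, [1, 0.06, 0], [0, 0, 0]], [-1, [1, 0.06, 0], [0, 0, 0]], [-1, [1, 0.06, 0], [0, 0, 0]], [-1, [1, 0.06, 0], [0, 0, 0]], [-1, [1, 0.06, 0], [0, 0, 0]], [-1, [1, 0.06, 0], [0, 0, 0]], [-1, [1, 0.06, 0], [0, 0, 0]]]'

```text
time: 4.45
ee_pos: [449.0, -213.2, 231.2]
tool_rot: [-0.0, 0.83, -0.557, -0.0]
contact_force: [0.7, 0.3, 0.5]
opening: 85.8
grasp_force: 0.0
```

Run:
```python
from h import *
s=sense();print(s['ee_pos'],s['qd'])
im,d=capture('wrist');cv2.imwrite('pics/w3.png',im);np.save('w3.npy',d);np.save('w3T.npy',c2w('wrist',s))
for k in '23':
    im=cv2.imread(f'pics/w{k}.png');T=np.load(f'w{k}T.npy');u,v,P=cloud('wrist',np.load(f'w{k}.npy'),T)
    m=(np.hypot(P[:,0]-490,P[:,1]+338)<40)&(P[:,2]>56)&(P[:,2]<68)
    if m.any():print('blank top',m.sum(),P[m].mean(0).round(1),cv2.minEnclosingCircle(P[m][:,:2].astype(np.float32)),np.c_[u,v][m].mean(0))
    m=(np.hypot(P[:,0]-546,P[:,1]+188)<45)&(P[:,2]>88)&(P[:,2]<103)
    if m.any():print('bar',m.sum(),P[m].mean(0).round(1),cv2.minAreaRect(P[m][:,:2].astype(np.float32)),np.c_[u,v][m].mean(0))
    m=(np.hypot(P[:,0]-519,P[:,1]+123)<120)&(P[:,2]>8)&(P[:,2]<17)
    if m.any():print('plate',m.sum(),cv2.minAreaRect(P[m][:,:2].astype(np.float32)))
```

```text
[ 449.01006754 -213.16843445  231.23293577] [-0.30932874  0.22004168  0.25911053  0.00136304 -0.03912864  0.31130337]
bar 130 [ 529.1 -186.4   93.2] ((532.703857421875, -185.13211059570312), (20.162837982177734, 4.72691535949707), 20.40564727783203) [168.51538462   2.47692308]
plate 8000 ((514.7713623046875, -115.40492248535156), (196.8625946044922, 147.691650390625), 84.85320281982422)
blank top 2076 [ 492.9 -341.4   61.8] ((493.0718078613281, -341.6168212890625), 19.96829605102539) [285.97109827  24.98025048]
bar 1090 [ 546.9 -192.3   95. ] ((547.2393188476562, -190.8627471923828), (48.030921936035156, 14.940895080566406), 3.908294916152954) [153.91834862 178.61100917]
plate 5726 ((516.4542846679688, -134.36253356933594), (157.16561889648438, 214.5963592529297), 0.4432287812232971)
```

Request:
play_rows --plan '[[-1, [1, 0.06, 0.8], [0, 0, 0]], [-1, [1, 0.06, 0.8], [0, 0, 0]], [-1, [1, 0.06, 0.8], [0, 0, 0]], [-1, [1, 0.06, 0.8], [0, 0, 0]], [-1, [1, 0.06, 0.8], [0, 0, 0]], [-1, [1, 0.06, 0.8], [0, 0, 0]], [-1, [0, 0, 0], [0, 0, 0]], [-1, [0, 0, 0], [0, 0, 0]]]'

```text
time: 5.5
ee_pos: [488.0, -326.7, 135.0]
tool_rot: [0.0, 0.83, -0.557, -0.0]
contact_force: [0.3, -0.1, 0.8]
opening: 85.4
grasp_force: 0.0
```

Run:
```python
from h import *
s=sense();print(s['ee_pos'])
im,d=capture('wrist');T=c2w('wrist',s)
u,v,P=cloud('wrist',d,T)
m=(np.hypot(P[:,0]-492,P[:,1]+340)<35)&(P[:,2]>55)&(P[:,2]<68)
c=np.array(cv2.minEnclosingCircle(P[m][:,:2].astype(np.float32))[0]);print(m.sum(),P[m].mean(0).round(1),c,np.percentile(P[m],[1,99],0))
print('tool delta',R(s['tool_rot']).T@(np.r_[c,31]-s['ee_pos']))
```

```text
[ 487.95369918 -326.70887851  135.01317027]
2881 [ 493.6 -343.3   61.7] [ 493.32897949 -342.26739502] [[ 475.32973115 -361.12782727   56.54712539]
 [ 511.55147315 -324.38049421   63.43153497]]
tool delta [ 16.45683475   0.87851236 104.01010273]
```

Request:
play_rows --plan '[[-1, [0.42, 0.02, 0.8], [0, 0, 0]], [-1, [0.42, 0.02, 0.9], [0, 0, 0]], [-1, [0, 0, 0.9], [0, 0, 0]], [-1, [0, 0, 0.9], [0, 0, 0]], [-1, [0, 0, 0.9], [0, 0, 0]], [-1, [0, 0, 0.8], [0, 0, 0]], [0.3, [0, 0, 0], [0, 0, 0]], [0.6, [0, 0, 0], [0, 0, 0]], [0.6, [0, 0, 0], [0, 0, 0]], [0.6, [0, 0, 0], [0, 0, 0]]]' --squeeze 40

```text
time: 6.8
ee_pos: [494.4, -342.7, 32.3]
tool_rot: [-0.0, 0.83, -0.557, 0.001]
contact_force: [-0.3, -1.0, 2.7]
opening: 39.1
grasp_force: 40.5
```

Request:
play_rows --plan '[[0.6, [0, 0, -1], [0, 0, 0]], [0.6, [0, 0, -1], [0, 0, 0]], [0.6, [-0.97, -0.45, -1], [0, 0, 0]], [0.6, [-0.97, -0.45, -1], [0, 0, 0]], [0.6, [-0.97, -0.45, -1], [0, 0, 0]], [0.6, [-0.97, -0.45, -1], [0, 0, 0]], [0.6, [-0.97, -0.45, 0], [0, 0, 0]], [0.6, [-0.97, -0.45, 0], [0, 0, 0]], [0.6, [-0.97, -0.45, 0], [0, 0, 0]], [0.6, [-0.97, -0.45, 0], [0, 0, 0]]]'

```text
time: 8.05
ee_pos: [501.2, -169.4, 151.9]
tool_rot: [-0.0, 0.831, -0.557, 0.0]
contact_force: [-0.4, -0.4, -0.7]
opening: 38.6
grasp_force: 40.4
```

Request:
play_rows --plan '[[0.6, [-0.97, -0.45, 0], [0, 0, 0]], [0.6, [-0.97, -0.45, 0], [0, 0, 0]], [0.6, [-0.97, -0.45, 0], [0, 0, 0]], [0.6, [-0.97, -0.45, 0], [0, 0, 0]], [0.6, [0, 0, 0], [0, 0, 0]], [0.6, [0, 0, 0], [0, 0, 0]]]'

```text
time: 8.8
ee_pos: [505.2, -85.6, 151.6]
tool_rot: [-0.0, 0.831, -0.557, 0.0]
contact_force: [0.6, 0.1, -1.5]
opening: 38.9
grasp_force: 40.4
```

Run:
```python
from h import *
s=sense();print(s['ee_pos'],s['opening'])
im,d=capture('wrist');T=c2w('wrist',s);cv2.imwrite('pics/w4.png',im);np.save('w4.npy',d);np.save('w4T.npy',T)
u,v,P=cloud('wrist',d,T)
y=np.array([-.377,.926]);x=np.array([.926,.377]);o=np.array([520.8,-125.8])
q=P[:,:2]-o;L=np.c_[q@x,q@y,P[:,2]]
for lo,hi in((8,16),(36,44),(90,100)):
    m=(abs(L[:,0])<60)&(abs(L[:,1])<125)&(L[:,2]>lo)&(L[:,2]<hi);print(lo,m.sum(),np.percentile(L[m],[1,50,99],0).round(1).tolist() if m.any() else '')
    if lo==90 and m.any():print(cv2.minAreaRect(P[m][:,:2].astype(np.float32)))
```

```text
[505.16205087 -85.58751305 151.64575242] 38.93807044468878
8 11504 [[-38.8, -100.4, 9.7], [2.3, 2.0, 12.4], [48.8, 85.8, 14.2]]
36 3714 [[-29.4, -86.8, 36.9], [0.8, 1.6, 40.5], [30.6, 76.5, 43.7]]
90 2737 [[-21.9, -81.9, 91.5], [1.1, -69.9, 95.6], [23.0, -58.6, 97.6]]
((547.890869140625, -190.58047485351562), (48.121192932128906, 14.56951904296875), 4.196751117706299)
```

View pics/w4.png

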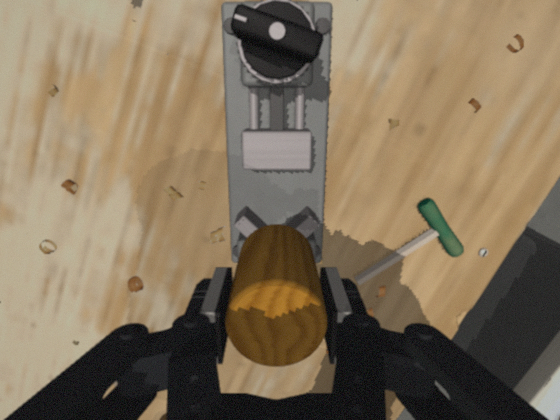

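Run:
```python
from h import *
T=np.load('w4T.npy')
e=onz('wrist',[(223,10),(231,240),(331,10),(324,240)],12,T)[:,:2]
print(e.round(1));
for a,b in((0,1),(2,3)): d=e[b]-e[a];print(np.degrees(np.arctan2(d[1],d[0]))-90)
mid=[(e[0]+e[2])/2,(e[1]+e[3])/2];d=mid[1]-mid[0];print('mid yaw',np.degrees(np.arctan2(d[1],d[0]))-90, np.linalg.norm(e[0]-e[2]))
j=onz('wrist',[(243,130),(310,130),(312,171),(243,171)],40,T);print('jaw',j.mean(0))
knob=np.array([547.9,-190.6])
for yaw in(21,22,23):
    t=np.radians(yaw);x=np.array([np.cos(t),np.sin(t)]);y=np.array([-x[1],x[0]])
    print(yaw,'seat',knob+115*y,'midline x rel knob',[(m-knob)@x for m in mid],(j.mean(0)[:2]-knob)@x,'jawface y',(j[2:,:2]-knob)@y-70)
```

```text
[[ 593.5 -201.1]
 [ 526.9  -36.5]
 [ 522.2 -230.4]
 [ 452.7  -67. ]]
22.026505212130104
23.031279134832644
mid yaw 22.52891800747763 77.12273359814907
jaw [ 521.12354425 -126.37816902   40.        ]
21 seat [506.6876858  -83.23825095] midline x rel knob [np.float64(0.2700502062840524), np.float64(-4.466587703657851)] -1.9829290975880696 jawface y [13.61595069 14.78628716]
22 seat [504.82024176 -83.97385672] midline x rel knob [np.float64(-0.20114539680993282), np.float64(-1.8399218619094668)] -0.7687761303613811 jawface y [14.08883991 14.38188691]
23 seat [502.96592022 -84.74194185] midline x rel knob [np.float64(-0.6722797290675118), np.float64(0.7873044378617706)] 0.44561101352192267 jawface y [14.53611486 13.95178313]
```

Request:
play_rows --plan '[[0.6, [0.1, 0.03, 0.6], [0, 0, 0]], [0.6, [0, 0, 0.9], [0, 0, 0]], [0.6, [0, 0, 0.9], [0, 0, 0]], [0.6, [0, 0, 0.9], [0, 0, 0]], [0.6, [0, 0, 0.9], [0, 0, 0]], [0.6, [0, 0, 0.7], [0, 0, 0]], [0.6, [0, 0, 0.25], [0, 0, 0]], [0.6, [0, 0, 0], [0, 0, 0]], [0.6, [0, 0, 0], [0, 0, 0]]]'

```text
time: 9.98
ee_pos: [506.1, -88.1, 48.9]
tool_rot: [-0.0, 0.83, -0.557, 0.001]
contact_force: [-0.1, 1.3, -0.4]
opening: 38.7
grasp_force: 40.4
```

Request:
play_rows --plan '[[0.6, [0, 0, 0.1], [0, 0, 0]], [0.6, [0, 0, 0.1], [0, 0, 0]], [0.6, [0, 0, 0], [0, 0, 0]]]'

```text
time: 10.35
ee_pos: [505.6, -88.0, 44.3]
tool_rot: [-0.0, 0.83, -0.557, 0.0]
contact_force: [-0.0, 0.4, -0.8]
opening: 38.9
grasp_force: 40.4
```

Request:
play_rows --plan '[[0.6, [0, 0, 0.06], [0, 0, 0]], [0.6, [0, 0, 0], [0, 0, 0]]]'

```text
time: 10.6
ee_pos: [505.7, -88.1, 44.2]
tool_rot: [-0.0, 0.83, -0.557, 0.0]
contact_force: [-3.3, 2.3, 8.7]
opening: 39.2
grasp_force: 41.5
```

Request:
play_rows --plan '[[0.1, [0, 0, 0], [0, 0, 0]], [-0.3, [0, 0, 0], [0, 0, 0]], [-0.5, [0, 0, 0], [0, 0, 0]], [-0.5, [0, 0, 0], [0, 0, 0]], [-0.5, [0, 0, -0.7], [0, 0, 0]], [-0.5, [0, 0, -1], [0, 0, 0]], [-0.5, [0, 0, -1], [0, 0, 0]], [-0.5, [0, 0, -1], [0, 0, 0]], [-0.5, [0, 0, -1], [0, 0, 0]], [-0.5, [0, 0, -1], [0, 0, 0]]]'

```text
time: 11.85
ee_pos: [505.7, -88.1, 158.9]
tool_rot: [-0.0, 0.83, -0.557, 0.001]
contact_force: [0.3, -0.1, -0.4]
opening: 63.9
grasp_force: 0.0
```

Run:
```python
from h import *
s=sense();print(s['ee_pos'],s['opening'],s['joints'][5])
im,d=capture('wrist');T=c2w('wrist',s);cv2.imwrite('pics/w5.png',im)
u,v,P=cloud('wrist',d,T)
m=(np.hypot(P[:,0]-505,P[:,1]+87)<35)&(P[:,2]>68)&(P[:,2]<80)
c=cv2.minEnclosingCircle(P[m][:,:2].astype(np.float32));print('blank',P[m].mean(0),c,np.c_[u,v][m].mean(0), 'tilt',np.linalg.lstsq(np.c_[P[m][:,:2]-505,np.ones(m.sum())],P[m][:,2],rcond=None)[0][:2])
m=(np.hypot(P[:,0]-547,P[:,1]+190)<45)&(P[:,2]>88)&(P[:,2]<103)
print('bar',m.sum(),cv2.minAreaRect(P[m][:,:2].astype(np.float32)))
```

```text
[505.74511855 -88.10558522 158.85618008] 63.88195071400088 0.2555255025883264
blank [505.98472286 -88.34803686  73.7693293 ] ((505.4177551269531, -87.12996673583984), 19.8169002532959) [275.91070707 220.48484848] tilt [-0.00991524  0.02237699]
bar 2528 ((547.9450073242188, -190.55540466308594), (47.860687255859375, 14.54484748840332), 3.9868886470794678)
```

View pics/w5.png

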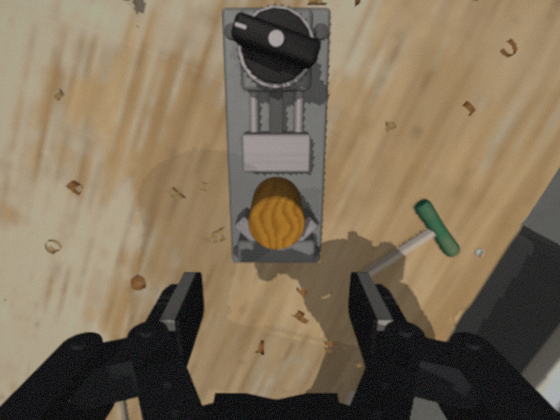

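Request:
play_rows --plan '[[-0.5, [0.92, 0, 0], [0, 0, 0]], [-0.5, [0.92, 0, 0], [0, 0, 0]], [-0.5, [0.92, 0, 0], [0, 0, 0]], [-0.5, [0.92, 0, 0], [0, 0, 0]], [-0.5, [0.93, 0, 0], [0, 0, 0]], [-0.5, [0.93, 0, 0], [0, 0, 0]], [-0.5, [0, 0, 0.2], [0, 0, -1]], [-0.5, [0, 0, 0.2], [0, 0, -1]], [-0.5, [0, 0, 0.2], [0, 0, -1]], [-0.5, [0, 0, 0.2], [0, 0, -1]]]'

```text
time: 13.15
ee_pos: [547.9, -191.2, 140.9]
tool_rot: [0.0, 0.929, -0.371, -0.0]
contact_force: [-0.2, 0.3, -0.2]
opening: 64.0
grasp_force: 0.0
```

Request:
play_rows --plan '[[-0.5, [0, 0, 0.2], [0, 0, -1]], [-0.5, [0, 0, 0.2], [0, 0, -1]], [-0.5, [0, 0, 0.2], [0, 0, -1]], [-0.5, [0, 0, 0.2], [0, 0, -1]], [-0.5, [0, 0, 0], [0, 0, -1]], [-0.5, [0, 0, 0], [0, 0, -1]], [-0.5, [0, 0, 0], [0, 0, -1]], [-0.5, [0, 0, 0], [0, 0, -0.95]], [-0.5, [0, 0, 0], [0, 0, 0]], [-0.5, [0, 0, 0], [0, 0, 0]]]'

```text
time: 14.4
ee_pos: [547.7, -190.9, 125.1]
tool_rot: [0.0, 0.999, 0.034, -0.0]
contact_force: [-0.1, 0.0, 0.0]
opening: 63.9
grasp_force: 0.0
```

```bash
cat > bar.py <<'E'
from h import *
def bar(name=None):
    s=sense();r=R(s['tool_rot']);im,d=capture('wrist');T=c2w('wrist',s)
    if name: cv2.imwrite(name,im)
    print('tcp',s['ee_pos'].round(1),'yaw',np.degrees(np.arctan2(r[1,0],r[0,0])).round(1),'tq',np.round(s['wrist_torque'],3),'F',s['contact_force'].round(1),'op',round(s['opening'],1),'j6',s['joints'][5].round(3),'t',s['time'])
    u,v,P=cloud('wrist',d,T)
    m=(np.hypot(P[:,0]-548,P[:,1]+190.6)<45)&(P[:,2]>88)&(P[:,2]<100)
    print('bar',m.sum(),P[m].mean(0).round(1),cv2.minAreaRect(P[m][:,:2].astype(np.float32)))
if __name__=='__main__': bar()
E
python3 bar.py
```

```text
tcp [ 547.7 -190.9  125.1] yaw 3.9 tq [ 0.001  0.021 -0.004] F [-0.1  0.   0. ] op 63.9 j6 1.704 t 14.4
bar 2135 [ 550.7 -190.4   95.5] ((548.4109497070312, -190.39443969726562), (48.07430648803711, 13.772602081298828), 4.259575843811035)
```

Request:
play_rows --plan '[[-0.5, [0.02, -0.02, 0.7], [0, 0, 0]], [-0.5, [0, 0, 0.8], [0, 0, 0]], [-0.5, [0, 0, 0.8], [0, 0, 0]], [-0.5, [0, 0, 0.4], [0, 0, 0]], [0.2, [0, 0, 0], [0, 0, 0]], [0.6, [0, 0, 0], [0, 0, 0]], [0.9, [0, 0, 0], [0, 0, 0]], [0.9, [0, 0, 0], [0, 0, 0]], [0.9, [0, 0, 0], [0, 0, 0]]]' --squeeze 50

```text
time: 15.58
ee_pos: [548.4, -190.0, 71.9]
tool_rot: [0.0, 0.999, 0.035, 0.001]
contact_force: [-1.0, 2.3, 5.5]
opening: 13.4
grasp_force: 52.0
```

```bash
cat > t.py <<'E'
from h import *
s=sense();r=R(s['tool_rot']);print(s['ee_pos'].round(1),'yaw',np.degrees(np.arctan2(r[1,0],r[0,0])).round(2),'tq',np.round(s['wrist_torque'],3),'tau6',s['tau'][5].round(3),'F',s['contact_force'].round(1),'op',round(s['opening'],1),'g',round(s['grasp_force'],1),'j6',s['joints'][5].round(3),'t',s['time'])
E
python3 t.py
```

```text
[ 548.4 -190.    71.9] yaw 3.99 tq [0.956 0.38  0.027] tau6 -0.015 F [-1.   2.3  5.5] op 13.4 g 52.0 j6 1.705 t 15.575
```

Request:
play_rows --plan '[[0.9, [0, 0, 0], [0, 0, 1]], [0.9, [0, 0, 0], [0, 0, 1]], [0.9, [0, 0, 0], [0, 0, 1]], [0.9, [0, 0, 0], [0, 0, 1]], [0.9, [0, 0, 0], [0, 0, 1]], [0.9, [0, 0, 0], [0, 0, 1]], [0.9, [0, 0, 0], [0, 0, 1]], [0.9, [0, 0, 0], [0, 0, 1]], [0.9, [0, 0, 0], [0, 0, 1]]]'

```text
time: 16.7
ee_pos: [548.2, -190.6, 71.9]
tool_rot: [0.0, 0.906, -0.424, 0.001]
contact_force: [-2.2, 1.1, 6.1]
opening: 13.1
grasp_force: 52.1
```

```bash
python3 t.py
```

```text
[ 548.2 -190.6   71.9] yaw -50.19 tq [0.163 0.667 0.141] tau6 0.954 F [-2.2  1.1  6.1] op 13.1 g 52.1 j6 0.759 t 16.7
```

Request:
play_rows --plan '[[0.9, [0, 0, 0], [0, 0, 1]], [0.9, [0, 0, 0], [0, 0, 1]], [0.9, [0, 0, 0], [0, 0, 1]], [0.9, [0, 0, 0], [0, 0, 1]], [0.9, [0, 0, 0], [0, 0, 1]]]'

```text
time: 17.32
ee_pos: [547.8, -190.7, 71.9]
tool_rot: [0.0, 0.765, -0.644, 0.0]
contact_force: [-2.1, 0.7, 5.6]
opening: 13.1
grasp_force: 52.2
```

```bash
python3 t.py
```

```text
[ 547.8 -190.7   71.9] yaw -80.19 tq [0.087 0.98  0.176] tau6 0.953 F [-2.1  0.7  5.6] op 13.1 g 52.2 j6 0.235 t 17.325
```

Now steps of two rows with torque readings.

Request:
play_rows --plan '[[0.9, [0, 0, 0], [0, 0, 1]], [0.9, [0, 0, 0], [0, 0, 1]], [0.9, [0, 0, 0], [0, 0, 0]]]'

```text
time: 17.7
ee_pos: [547.6, -190.8, 71.9]
tool_rot: [-0.001, -0.694, 0.72, -0.0]
contact_force: [-2.6, 0.2, 6.5]
opening: 13.3
grasp_force: 52.2
```

```bash
python3 t.py
```

```text
[ 547.6 -190.8   71.9] yaw -92.07 tq [0.065 0.994 0.004] tau6 -0.488 F [-2.6  0.2  6.5] op 13.3 g 52.2 j6 0.028 t 17.7
```

Request:
play_rows --plan '[[0.9, [0, 0, 0], [0, 0, 1]], [0.9, [0, 0, 0], [0, 0, 1]], [0.9, [0, 0, 0], [0, 0, 0]]]'

```text
time: 18.08
ee_pos: [547.4, -190.7, 71.9]
tool_rot: [-0.001, -0.615, 0.788, -0.0]
contact_force: [-3.7, -0.3, 6.2]
opening: 13.4
grasp_force: 52.3
```

```bash
python3 t.py
```

```text
[ 547.4 -190.7   71.9] yaw -104.07 tq [0.188 1.284 0.129] tau6 -0.489 F [-3.7 -0.3  6.2] op 13.4 g 52.3 j6 -0.181 t 18.075
```

```bash
cat > j.py <<'E'
from h import *
def J(n):
    s=sense();im,d=capture(n);T=c2w(n,s);cv2.imwrite(f'pics/{n}_{s["time"]:.2f}.png',im);u,v,P=cloud(n,d,T)
    t=np.radians(22.3);x=np.array([np.cos(t),np.sin(t)]);y=np.array([-x[1],x[0]]);q=P[:,:2]-np.array([547.9,-190.6]);L=np.c_[q@x,q@y-70,P[:,2]]
    m=(abs(L[:,0])<20)&(L[:,1]>-35)&(L[:,1]<40)&(L[:,2]>36)&(L[:,2]<44)
    print(n,'jaw',m.sum(),np.percentile(L[m],[1,50,99],0).round(1).tolist() if m.any() else '')
    m=(abs(L[:,0])<25)&(L[:,1]>15)&(L[:,1]<70)&(L[:,2]>70)&(L[:,2]<80)
    print(n,'blank',m.sum(),cv2.minEnclosingCircle(L[m][:,:2].astype(np.float32)) if m.any() else '')
for n in('wrist','top','side'):J(n)
E
python3 j.py; ls pics
```

```text
wrist jaw 139 [[-19.7, -6.1, 36.2], [-13.0, -5.1, 38.8], [-6.4, -3.0, 41.4]]
wrist blank 62 ((5.118162631988525, 26.088680267333984), 3.2251341342926025)
top jaw 132 [[-19.2, -2.5, 36.3], [-0.0, 11.0, 40.6], [19.6, 24.9, 43.8]]
top blank 168 ((-0.6428317427635193, 45.30705261230469), 19.91234016418457)
side jaw 82 [[-19.8, -6.8, 36.2], [-1.6, 9.7, 40.3], [17.9, 37.1, 43.9]]
side blank 76 ((-1.3252582550048828, 42.177791595458984), 23.172956466674805)
c1.png
side0.png
side_18.18.png
top0.png
top_18.12.png
w1.png
w2.png
w3.png
w4.png
w5.png
wrist_18.07.png
```

Request:
play_rows --plan '[[0.9, [0, 0, 0], [0, 0, 1]], [0.9, [0, 0, 0], [0, 0, 1]], [0.9, [0, 0, 0], [0, 0, 1]]]'

```text
time: 18.6
ee_pos: [547.2, -190.6, 71.9]
tool_rot: [-0.001, -0.483, 0.875, -0.0]
contact_force: [-4.7, 0.9, 7.6]
opening: 12.9
grasp_force: 52.4
```

```bash
python3 t.py
```

```text
[ 547.2 -190.6   71.9] yaw -122.2 tq [0.438 1.486 0.182] tau6 0.949 F [-4.7  0.9  7.6] op 12.9 g 52.4 j6 -0.498 t 18.6
```

Request:
play_rows --plan '[[0.9, [0, 0, 0], [0, 0, 1]]]'

```text
time: 18.73
ee_pos: [547.2, -190.6, 71.9]
tool_rot: [-0.001, -0.437, 0.9, -0.0]
contact_force: [-4.6, 0.2, 7.7]
opening: 12.7
grasp_force: 52.5
```

```bash
python3 t.py
```

```text
[ 547.2 -190.6   71.9] yaw -128.2 tq [0.484 1.543 0.218] tau6 0.931 F [-4.6  0.2  7.7] op 12.7 g 52.5 j6 -0.602 t 18.725
```

Request:
play_rows --plan '[[0.9, [0, 0, 0], [0, 0, 1]]]'

```text
time: 18.85
ee_pos: [547.1, -190.6, 71.9]
tool_rot: [-0.001, -0.389, 0.921, -0.0]
contact_force: [-3.4, 2.9, 8.0]
opening: 12.7
grasp_force: 52.5
```

```bash
python3 t.py
```

```text
[ 547.1 -190.6   71.9] yaw -134.18 tq [0.522 1.592 0.318] tau6 0.796 F [-3.4  2.9  8. ] op 12.7 g 52.5 j6 -0.707 t 18.85
```

Request:
play_rows --plan '[[0.9, [0, 0, 0], [0, 0, 0.5]]]'

```text
time: 18.98
ee_pos: [547.2, -190.5, 71.9]
tool_rot: [-0.001, -0.366, 0.931, -0.0]
contact_force: [-4.3, 1.3, 7.4]
opening: 13.1
grasp_force: 52.6
```

```bash
python3 t.py
```

```text
[ 547.2 -190.5   71.9] yaw -137.11 tq [0.559 1.584 0.299] tau6 -0.033 F [-4.3  1.3  7.4] op 13.1 g 52.6 j6 -0.758 t 18.975
```

Request:
play_rows --plan '[[0.9, [0, 0, 0], [0, 0, 0.5]]]'

```text
time: 19.1
ee_pos: [547.1, -190.5, 71.9]
tool_rot: [-0.001, -0.341, 0.94, -0.0]
contact_force: [-4.8, 1.3, 8.3]
opening: 12.9
grasp_force: 52.6
```

```bash
python3 t.py
```

```text
[ 547.1 -190.5   71.9] yaw -140.07 tq [0.522 1.571 0.461] tau6 0.121 F [-4.8  1.3  8.3] op 12.9 g 52.6 j6 -0.81 t 19.1
```

Request:
play_rows --plan '[[0.9, [0, 0, 0], [0, 0, 0.5]]]'

```text
time: 19.23
ee_pos: [547.1, -190.5, 71.9]
tool_rot: [-0.001, -0.317, 0.948, -0.0]
contact_force: [-4.0, 1.1, 7.5]
opening: 13.2
grasp_force: 52.7
```

```bash
python3 t.py; python3 j.py
```

```text
[ 547.1 -190.5   71.9] yaw -143.06 tq [0.612 1.527 0.495] tau6 0.062 F [-4.   1.1  7.5] op 13.2 g 52.7 j6 -0.862 t 19.225
wrist jaw 3654 [[-19.7, -2.8, 36.4], [-2.4, 11.9, 40.5], [19.5, 37.5, 43.4]]
wrist blank 4388 ((-0.38820111751556396, 44.41024398803711), 20.32695198059082)
top jaw 126 [[-19.6, 0.1, 36.9], [-0.8, 13.8, 40.6], [19.0, 31.9, 43.9]]
top blank 171 ((-0.10504636913537979, 47.214900970458984), 19.645566940307617)
side jaw 80 [[-19.0, -13.0, 36.4], [-1.6, 11.1, 40.8], [19.7, 38.7, 43.8]]
side blank 73 ((2.4213204383850098, 42.9034538269043), 23.78507423400879)
```

Request:
play_rows --plan '[[0.9, [0, 0, 0], [0, 0, 0.5]]]'

```text
time: 19.5
ee_pos: [547.1, -190.3, 71.8]
tool_rot: [-0.001, -0.292, 0.956, -0.0]
contact_force: [-4.4, 1.8, 8.7]
opening: 12.8
grasp_force: 52.6
```

```bash
python3 t.py
```

```text
[ 547.1 -190.3   71.8] yaw -146.04 tq [0.673 1.665 0.118] tau6 0.602 F [-4.4  1.8  8.7] op 12.8 g 52.6 j6 -0.914 t 19.5
```

Request:
play_rows --plan '[[0.9, [0, 0, 0], [0, 0, 0.5]]]'

```text
time: 19.62
ee_pos: [547.0, -190.3, 71.9]
tool_rot: [-0.001, -0.266, 0.964, -0.0]
contact_force: [-4.6, 1.3, 8.7]
opening: 13.0
grasp_force: 52.6
```

```bash
python3 t.py
```

```text
[ 547.  -190.3   71.9] yaw -149.11 tq [0.821 1.812 0.094] tau6 0.546 F [-4.6  1.3  8.7] op 13.0 g 52.6 j6 -0.967 t 19.625
```

Run:
```python
from h import *
s=sense();im,d=capture('wrist');T=c2w('wrist',s);cv2.imwrite('pics/k.png',im)
pp=camera_params('wrist');q=np.linalg.inv(T)
pr=cv2.projectPoints(np.array([[547.9,-190.6,57]]),cv2.Rodrigues(q[:3,:3])[0],q[:3,3],K(pp),pp['D'])[0].ravel();print(pr)
a,b=int(pr[0]),int(pr[1]);y0=max(0,b-110);x0=max(0,a-130)
c=im[y0:y0+200,x0:x0+260];print(x0,y0);cv2.imwrite('pics/kc.png',cv2.resize(c,None,fx=3,fy=3,interpolation=cv2.INTER_CUBIC))
```

```text
[276.30612259 268.70152336]
146 158
```

View pics/kc.png

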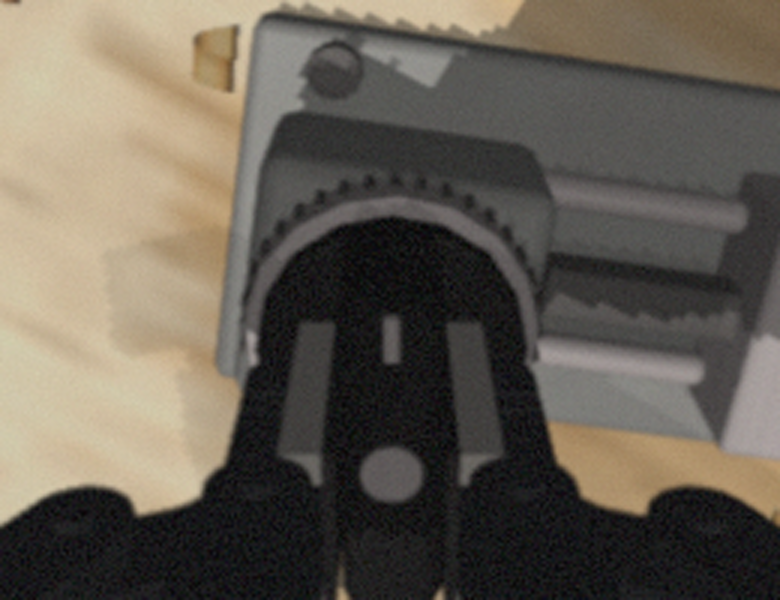

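```bash
python3 j.py; python3 t.py
```

```text
wrist jaw 3736 [[-19.7, -3.0, 36.3], [-2.4, 11.4, 40.5], [19.5, 37.2, 43.4]]
wrist blank 4641 ((-0.07146225869655609, 44.49715042114258), 20.478544235229492)
top jaw 140 [[-19.1, -7.1, 36.5], [-0.5, 13.2, 41.0], [19.8, 30.9, 44.0]]
top blank 165 ((-0.1051962673664093, 47.040462493896484), 19.502588272094727)
side jaw 78 [[-19.9, -5.6, 36.4], [-1.4, 12.1, 40.2], [18.0, 36.2, 43.7]]
side blank 74 ((2.526491403579712, 44.677650451660156), 21.311548233032227)
[ 547.  -190.3   71.9] yaw -149.03 tq [0.819 1.804 0.013] tau6 -0.023 F [-4.4  2.4  8.8] op 13.0 g 52.6 j6 -0.966 t 19.825
```

Request:
play_rows --plan '[[0.9, [0, 0, 0], [0, 0, 0.5]]]'

```text
time: 19.95
ee_pos: [547.0, -190.3, 71.9]
tool_rot: [-0.001, -0.241, 0.97, -0.0]
contact_force: [-5.5, 2.2, 8.9]
opening: 13.0
grasp_force: 52.6
```

```bash
python3 t.py
```

```text
[ 547.  -190.3   71.9] yaw -152.07 tq [0.813 1.74  0.252] tau6 0.542 F [-5.5  2.2  8.9] op 13.0 g 52.6 j6 -1.019 t 19.95
```

Request:
play_rows --plan '[[0.3, [0, 0, 0], [0, 0, 0]], [-0.5, [0, 0, 0], [0, 0, 0]], [-0.5, [0, 0, 0], [0, 0, 0]], [-0.5, [0, 0, -0.8], [0, 0, 0]], [-0.5, [0, 0, -0.9], [0, 0, 0]], [-0.5, [0, 0, -0.9], [0, 0, 0]], [-0.5, [0, 0, 0], [0, 0, 0]], [-0.5, [0, 0, 0], [0, 0, 0]]]'

```text
time: 20.95
ee_pos: [547.8, -190.0, 122.9]
tool_rot: [-0.0, -0.242, 0.97, 0.0]
contact_force: [-0.3, 0.2, -0.2]
opening: 64.2
grasp_force: 0.0
```

```bash
python3 - <<'E'
from bar import *
bar('pics/k2.png')
im=cv2.imread('pics/k2.png');w5=cv2.imread('pics/w5.png')
# crops side by side: knob now and before
s=sense();q=np.linalg.inv(c2w('wrist',s));pp=camera_params('wrist')
a,b=cv2.projectPoints(np.array([[547.9,-190.6,60]]),cv2.Rodrigues(q[:3,:3])[0],q[:3,3],K(pp),pp['D'])[0].ravel().astype(int);print(a,b)
y0=max(0,b-100);A=cv2.resize(im[y0:y0+200,a-65:a+65],(390,600),interpolation=cv2.INTER_CUBIC)
B=cv2.resize(w5[0:100,244-12:309+0],(390,600),interpolation=cv2.INTER_CUBIC)
cv2.imwrite('pics/kk.png',np.hstack([A,B]))
E
python3 j.py
```

```text
tcp [ 547.8 -190.   122.9] yaw -152.0 tq [-0.003  0.063  0.021] F [-0.3  0.2 -0.2] op 64.2 j6 -1.018 t 20.95
bar 2202 [ 545.7 -192.1   95.4] ((547.6883544921875, -191.06204223632812), (48.07101058959961, 14.049016952514648), 29.9545841217041)
276 232
wrist jaw 2495 [[-19.7, -3.0, 36.5], [-2.0, 11.5, 40.5], [19.4, 36.3, 43.4]]
wrist blank 3033 ((-0.29771777987480164, 44.664058685302734), 20.05268669128418)
top jaw 143 [[-19.3, -14.6, 36.3], [-0.1, 14.1, 40.7], [19.5, 26.9, 43.9]]
top blank 170 ((-0.20330843329429626, 47.23140335083008), 19.671138763427734)
side jaw 73 [[-19.5, -6.1, 36.3], [-2.8, 12.0, 40.6], [17.7, 36.9, 43.5]]
side blank 72 ((1.5929911136627197, 43.69734191894531), 24.759450912475586)
```

View pics/kk.png

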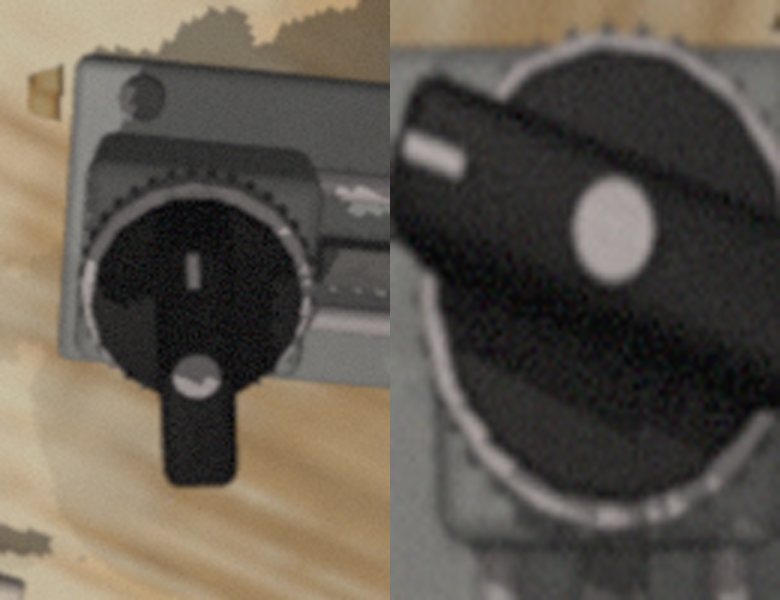

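Request:
play_rows --plan '[[-0.5, [0, 0, 0.7], [0, 0, -0.32]], [-0.5, [0, 0, 0.9], [0, 0, 0]], [-0.5, [0, 0, 0.9], [0, 0, 0]], [0.2, [0, 0, 0], [0, 0, 0]], [0.6, [0, 0, 0], [0, 0, 0]], [0.9, [0, 0, 0], [0, 0, 0]], [0.9, [0, 0, 0], [0, 0, 0]], [0.9, [0, 0, 0], [0, 0, 0]]]'

```text
time: 22.15
ee_pos: [548.2, -189.8, 73.9]
tool_rot: [0.001, -0.258, 0.966, -0.0]
contact_force: [-2.0, 3.0, 6.4]
opening: 13.2
grasp_force: 51.5
```

```bash
python3 t.py
```

```text
[ 548.2 -189.8   73.9] yaw -150.09 tq [ 1.341  0.869 -0.015] tau6 0.001 F [-2.   3.   6.4] op 13.2 g 51.5 j6 -0.984 t 22.15
```

Request:
play_rows --plan '[[0.9, [0, 0, 0], [0, 0, 0.5]]]'

```text
time: 22.28
ee_pos: [548.3, -189.9, 74.0]
tool_rot: [0.001, -0.232, 0.973, -0.0]
contact_force: [-1.9, 3.8, 6.0]
opening: 12.9
grasp_force: 51.5
```

```bash
python3 t.py
```

```text
[ 548.3 -189.9   74. ] yaw -153.13 tq [1.236 0.826 0.285] tau6 0.482 F [-1.9  3.8  6. ] op 12.9 g 51.5 j6 -1.038 t 22.275
```

Request:
play_rows --plan '[[0.9, [0, 0, 0], [0, 0, 0.5]]]'

```text
time: 22.4
ee_pos: [548.3, -189.9, 73.9]
tool_rot: [0.001, -0.207, 0.978, -0.0]
contact_force: [-2.0, 3.2, 5.4]
opening: 12.5
grasp_force: 51.6
```

```bash
python3 t.py
```

```text
[ 548.3 -189.9   73.9] yaw -156.14 tq [1.234 0.732 0.342] tau6 0.223 F [-2.   3.2  5.4] op 12.5 g 51.6 j6 -1.09 t 22.4
```

Request:
play_rows --plan '[[0.9, [0, 0, 0], [0, 0, 0.5]], [0.9, [0, 0, 0], [0, 0, 0]]]'

```text
time: 22.65
ee_pos: [548.3, -189.9, 73.9]
tool_rot: [0.001, -0.182, 0.983, -0.0]
contact_force: [-2.6, 3.1, 5.5]
opening: 12.8
grasp_force: 51.5
```

```bash
python3 t.py
```

```text
[ 548.3 -189.9   73.9] yaw -159.08 tq [1.181 0.66  0.21 ] tau6 -0.444 F [-2.6  3.1  5.5] op 12.8 g 51.5 j6 -1.142 t 22.65
```

Request:
play_rows --plan '[[0.3, [0, 0, 0], [0, 0, 0]], [-0.5, [0, 0, 0], [0, 0, 0]], [-0.5, [0, 0, 0], [0, 0, 0]], [-0.5, [0, 0, -0.85], [0, 0, 0]], [-0.5, [0, 0, -0.85], [0, 0, 0]], [-0.5, [0, 0, -0.85], [0, 0, -0.8]], [-0.5, [0, 0, -0.85], [0, 0, -0.9]], [-0.5, [0, 0, -0.85], [0, 0, -0.9]], [-0.5, [0, 0, 0], [0, 0, -0.9]], [-0.5, [0, 0, 0], [0, 0, -0.9]]]'

```text
time: 23.9
ee_pos: [548.1, -190.2, 158.2]
tool_rot: [0.0, -0.402, 0.915, -0.0]
contact_force: [0.4, 0.3, 0.1]
opening: 63.5
grasp_force: 0.0
```

Request:
play_rows --plan '[[-0.5, [0, 0, 0], [0, 0, -0.9]], [-0.5, [0, 0, 0], [0, 0, -0.9]], [-0.5, [0, 0, 0], [0, 0, -1]], [-0.5, [0, 0, 0], [0, 0, -1]], [-0.5, [0, 0, 0], [0, 0, -1]], [-0.5, [0, 0, 0], [0, 0, -1]], [-0.5, [0, 0, 0], [0, 0, -1]], [-0.5, [0, 0, 0], [0, 0, -1]], [-0.5, [0, 0, 0], [0, 0, -1]], [-0.5, [0, 0, 0], [0, 0, -1]]]'

```text
time: 25.15
ee_pos: [548.0, -190.3, 158.0]
tool_rot: [0.0, 0.8, -0.6, -0.0]
contact_force: [0.4, -0.1, 0.4]
opening: 64.1
grasp_force: 0.0
```

Request:
play_rows --plan '[[-0.5, [-0.92, 0, 0], [0, 0, -1]], [-0.5, [-0.92, 0, 0], [0, 0, 0]], [-0.5, [-0.92, 0, 0], [0, 0, 0]], [-0.5, [-0.92, 0, 0], [0, 0, 0]], [-0.5, [-0.92, 0, 0], [0, 0, 0]], [-0.5, [-0.92, 0, 0], [0, 0, 0]], [-0.5, [0, 0, 0], [0, 0, 0]], [-0.5, [0, 0, 0], [0, 0, 0]]]'

```text
time: 26.15
ee_pos: [508.3, -87.2, 158.2]
tool_rot: [0.0, 0.83, -0.558, 0.0]
contact_force: [1.2, 1.3, -0.1]
opening: 64.1
grasp_force: 0.0
```

Run:
```python
from bar import *
bar('pics/w6.png'); s=sense(); np.save('w6T.npy',c2w('wrist',s))
a=cv2.imread('pics/w5.png')[0:275,200:350];b=cv2.imread('pics/w6.png')[0:275,200:350]
cv2.imwrite('pics/cmp.png',np.hstack([cv2.resize(i,None,fx=2.1,fy=2.1,interpolation=cv2.INTER_CUBIC) for i in(a,b)]))
```

```text
tcp [508.3 -87.2 158.2] yaw -67.9 tq [-0.006 -0.06  -0.002] F [ 1.2  1.3 -0.1] op 64.1 j6 0.251 t 26.15
bar 2545 [ 547.6 -190.4   95.4] ((547.8540649414062, -190.91464233398438), (47.95014953613281, 14.695012092590332), 29.126054763793945)
```

View pics/cmp.png

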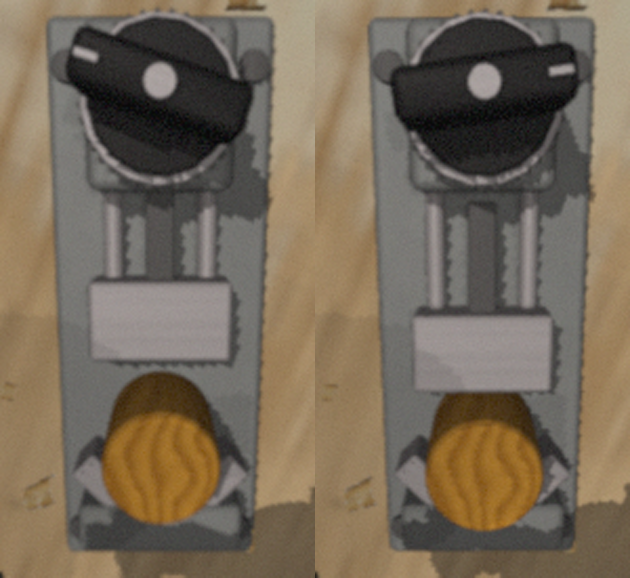

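Run:
```python
from h import *
T6=np.load('w6T.npy')
# rebuild w5 pose
from scipy.spatial.transform import Rotation as r
T=np.eye(4);T[:3,:3]=R([0,.83,-.557,0.0]);T[:3,3]=[505.745,-88.106,158.856];T5=T@np.array(camera_params('wrist')['mount'])
t=np.radians(22.4);y=np.array([-np.sin(t),np.cos(t)])
g=lambda x,v:(200+x/2.1,v/2.1)
# features: plate front(12), plate back edge(12), jaw back, jaw front(40), knob cap (95)
for nm,z,a,b in(('plateNear',12,(160,550),(167,551)),('plateFar',12,(160,17),(167,17)),('jawback',40,(160,282),(167,316)),('jawfront',40,(160,358),(167,389.5)),('cap',95,(160,81),(169,81)),('blank',74,(161,468),(169,475))):
    p5=onz('wrist',[g(*a)],z,T5)[0,:2];p6=onz('wrist',[g(*b)],z,T6)[0,:2];print(nm,(p6-p5)@y, (p5-[547.9,-190.6])@y-70,(p6-[547.9,-190.6])@y-70)
```

```text
plateNear -0.2584788991286298 102.48219338603872 102.22371448691007
plateFar -0.21255262113407844 -102.12710713282118 -102.33965975395526
jawback 11.275625168828464 -13.858371380778038 -2.582746211949569
jawfront 11.013992568588304 12.830256010112734 23.84424857870104
cap -0.24453628004242733 -70.12427134454938 -70.36880762459182
blank 1.8084267924839377 42.07923338675934 43.887660179243284
```

```bash
python3 -c "
from workcell import *
print(sign_off())"
```

```text
the job is handed in; nothing more can be done
None
```

I handed the job in with the blank upright in the V, the jaw closed against it and the knob released. The clutch had slipped one click, inferred from the torque drop and the knob's turn (2.7 rad) against the jaw's travel (11.4 mm). The clamping force was not measured directly, and I did not re-check the cup and chuck key at the end.

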